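Shim the rocking corner of a levelling plate

TASK

One corner of the white levelling plate rocks. With the fingertips, press down on the blue marks at its corners one at a time until you find the corner that tips, then press the yellow shim pin at that corner fully down, so that the plate lies firm and level. Leave the other three pins up, do not lift or push the plate away, and leave the things round it alone.

Things in the scene. Friction and masses are not known exactly. Their poses are not given: they have to be found in the camera images.
- plate: Loose white laminate plate, 170 x 170 x 12 mm, 0.45 kg, its corners cut out by 30 mm notches, lying on four round feet. Origin: centre of its underside, 35 mm above the table; z up, x and y along its edges. At rest it is level. Pressed with 8 N on the mark of the corner that rocks it tips about 0.06 rad (that mark sinks 2 to 3 mm) and falls back when let go; on the other marks it does not tip.
- mark_a (a point): Blue round mark, 16 mm across, on the plate's top (47 mm above the table) at its -x +y corner, 45 mm from the centre along x and along y: where to press that corner. The shim pin of this corner stands in the notch 42 mm farther out along the same diagonal; it is the pin nearest to this mark.
- mark_b (a point): Blue round mark, 16 mm across, on the plate's top (47 mm above the table) at its -x -y corner, 45 mm from the centre along x and along y: where to press that corner. The shim pin of this corner stands in the notch 42 mm farther out along the same diagonal; it is the pin nearest to this mark.
- mark_c (a point): Blue round mark, 16 mm across, on the plate's top (47 mm above the table) at its +x -y corner, 45 mm from the centre along x and along y: where to press that corner. The shim pin of this corner stands in the notch 42 mm farther out along the same diagonal; it is the pin nearest to this mark.
- mark_d (a point): Blue round mark, 16 mm across, on the plate's top (47 mm above the table) at its +x +y corner, 45 mm from the centre along x and along y: where to press that corner. The shim pin of this corner stands in the notch 42 mm farther out along the same diagonal; it is the pin nearest to this mark.
- shim_1_top (a point): Centre of the top of shim pin 1: a yellow round head, 18 mm across, in one of the plate's corner notches, 75 mm from the plate's centre along the plate's x and y. Its top is 61 mm above the table (14 mm above the plate) when up, 51 mm (4 mm above the plate) when fully pressed. Which pin stands at which corner changes from run to run.
- shim_1 (a joint): How far shim pin 1 has been pressed down, m: 0 up (start), 0.010 fully down. It slides straight down against about 7 N of friction, has no spring and stays where it is left. Pressing it fully raises the pad of its foot by 5 mm: that fills the gap under the corner that rocks and leaves the plate level, but at a sound corner it jacks the plate out of level.
- shim_2_top (a point): Centre of the top of shim pin 2: a yellow round head, 18 mm across, in one of the plate's corner notches, 75 mm from the plate's centre along the plate's x and y. Its top is 61 mm above the table (14 mm above the plate) when up, 51 mm (4 mm above the plate) when fully pressed. Which pin stands at which corner changes from run to run.
- shim_2 (a joint): How far shim pin 2 has been pressed down, m: 0 up (start), 0.010 fully down. It slides straight down against about 7 N of friction, has no spring and stays where it is left. Pressing it fully raises the pad of its foot by 5 mm: that fills the gap under the corner that rocks and leaves the plate level, but at a sound corner it jacks the plate out of level.
- shim_3_top (a point): Centre of the top of shim pin 3: a yellow round head, 18 mm across, in one of the plate's corner notches, 75 mm from the plate's centre along the plate's x and y. Its top is 61 mm above the table (14 mm above the plate) when up, 51 mm (4 mm above the plate) when fully pressed. Which pin stands at which corner changes from run to run.
- shim_3 (a joint): How far shim pin 3 has been pressed down, m: 0 up (start), 0.010 fully down. It slides straight down against about 7 N of friction, has no spring and stays where it is left. Pressing it fully raises the pad of its foot by 5 mm: that fills the gap under the corner that rocks and leaves the plate level, but at a sound corner it jacks the plate out of level.
- shim_4_top (a point): Centre of the top of shim pin 4: a yellow round head, 18 mm across, in one of the plate's corner notches, 75 mm from the plate's centre along the plate's x and y. Its top is 61 mm above the table (14 mm above the plate) when up, 51 mm (4 mm above the plate) when fully pressed. Which pin stands at which corner changes from run to run.
- shim_4 (a joint): How far shim pin 4 has been pressed down, m: 0 up (start), 0.010 fully down. It slides straight down against about 7 N of friction, has no spring and stays where it is left. Pressing it fully raises the pad of its foot by 5 mm: that fills the gap under the corner that rocks and leaves the plate level, but at a sound corner it jacks the plate out of level.
- tape: Loose orange tape measure, 66 x 78 x 38 mm, standing beside the work; origin at the centre of its underside. Not part of the job: leave it where it is.
- paint_pot: Loose paint pot with red-brown label, 61 x 50 x 55 mm, standing beside the work; origin at the centre of its underside. Not part of the job: leave it where it is.
- rock: Loose speckled plaster rock, 54 x 80 x 36 mm, standing beside the work; origin at the centre of its underside. Not part of the job: leave it where it is.
There are look-alikes about, which are no part of the job. Leave any orange look-alike of the part that bears shim_3_top alone.

How it is judged:
By the outcome, as a careful person would: the job done as asked, in the order asked, and still so for the second after the job is handed in, with the robot touching nothing.
It also fails if it takes over 58 s, if anything falls off the work surface, if the arm or the gripper's body presses on something with over 40 N, if the wrist force passes 120 N, or if a joint passes its speed limit or range.

ROBOT

A 6-joint arm with a two-finger parallel gripper is mounted at the origin on a cart in front of the work surface, level with it; the furniture and walls round the work are solid. World frame = base frame: x ahead of the robot, y to its left, z up, the work surface at z = 0. Lengths are in m, angles in rad, forces in N, time in s.
With the tool pointing down it reaches from about 0.375 to 0.9 m from the base axis. Payload 3.1 kg.
Tool frame: the origin (TCP) lies between the finger pads; the fingertips stand 22 mm ahead of it and the grasp point (between the pads) lies 3 mm ahead of it; z points along the fingers, y is the line along which they close (so a half turn about z gives the same grasp; the last joint's range is limited). The gripper opens to 87 mm and grips with 3 to 60 N. Pads are 19 mm wide; open, the fingers measure 117 mm over their backs; the gripper's body (75 mm by 190 mm) begins 51 mm behind the grasp point.
Start: joints at [-1.333, 0.527, 1.433, -0, 1.181, -0.178], TCP at [0.252, -0.572, 0.245] pointing down, gripper open.
Joint ranges: [-3.08, 3.08], [-0.75, 2.2], [0.22, 2.44], [-1.43, 4.57], [0, 2.65], [-2.85, 2.85]. Speed limits (rad/s): [2.79, 2.79, 3.14, 3.14, 3.14, 3.14].

INTERFACE

Orientations are given as a unit quaternion [x, y, z, w].
In Python, from rig import robot gives the robot as it stands.
- The arm moves only by the tool move_arm, never from a script. Its argument "series" is text: rows parted by semicolons, each of 6 numbers parted by spaces: the shift along the tool's x, y, z in mm, then the turn, a rotation vector about the tool's x, y, z in degrees. In form: dx dy dz ax ay az; .... A call has 1 to 8 rows; each row is the pose to reach, as a shift and turn from the pose commanded when the call began, along the tool's axes at that moment; what a row does not reach only later rows make up. A row lasts 1/12 s, in which the tool goes at most 41.7 mm and 7.16 degrees, less where a joint would pass 70% of its speed; a pose out of reach is approached as far as the arm can. A call with a gripper value outside its range is refused whole. "jaw" is the opening, from 0 (shut) to 1 (fully open), set as the call begins (left out, the last holds). The fingers move at their own pace and stop on an object; "newtons" is the grip in N (left out, the last holds). Time passes only in rows, so rows that repeat a pose let the fingers close. It gives the time, the measured TCP pose, the force, the opening and the grip force at its end, in the units of the state.
- robot.get_obs(): the state, without advancing time (a new reading comes with each control period).
- robot.camera(name): name is "scene" or "top" or "wrist"; returns a dict with "img" (400x640x3 uint8, red, green, blue), "mtx" (3x3 intrinsics, pixels), "world_to_cam" (4x4, takes a point from world to camera coordinates). Camera axes: x right, y down, z forward; pixel columns grow to the right and rows downward; lengths in m; the calibration is good to about 2 mm. A picture is of the moment at which its call begins. There is no depth.
- robot.hand_in(): hands the job in; it is judged then, once.
Trained networks look in a picture, given as the dict that the camera call returned (one of the last four; its "shot" number tells which), for a name from the list of things; names that differ only in an ending like _2 or _b are one class to them, and where a whole thing is asked for, a point or a joint stands for the part that bears it (a point fixed in the world has none). Each returns a list of dicts, best first, with "p" (0 to 1); they miss things now and then, are a little off and sometimes report something else, mostly with a low value. They report only what shows in the picture. A call takes as long as a camera call. They do not tell look-alikes from the thing itself.
- robot.search_frame(picture, thing): "xyz" ([x, y, z] in m, in world coordinates, good to about 4 mm: the middle of the surface that is visible of it).
- robot.tip_of(picture, thing): "xyz" ([x, y, z] in m, in world coordinates, good to about 4 mm: a listed point, or the origin of a listed thing).
The state is a dict: "time": time; "q": joint angles; "joint_velocities": joint speeds; "joint_torque": joint torques, N m; "position": TCP position; "tool_rot": TCP orientation; "ft_force": force on the tool from outside, world axes, zero at the start; "moment": the same for the moment, N m; "grip_width": finger opening in m; "grip_force": force on a finger pad.
Only numpy, scipy, OpenCV 4.12 (cv2) and the standard library are available. Lean on these libraries where they do the work, as an engineer would, in place of code of your own. Each camera call takes 0.05 s, during which the arm holds its last target. There are 200 camera calls.

## Working session

There is one attempt and no reset: what is moved stays moved. The work goes in short steps, Python scripts to look and compute and a tool call to move; the robot and the scene stay as the last step left them, time stands still between calls to the robot, and variables do not carry over. Pictures are saved under pics/ and viewed, at most 10 in all, crops included, and the job is handed in when it is done.

Besides the shell and the picture viewer there is one more tool, called after ">>>" as a command line: name --argument value ..., lists and objects as JSON in quotes. move_arm: Moves the arm, as the interface text tells. Its arguments: {"type":"object","properties":{"series":{"type":"string"},"jaw":{"type":"number"},"newtons":{"type":"number"}},"required":["series"]}

```bash
mkdir -p pics; cat > h.py <<'E'
import numpy as np, cv2
from rig import robot
def px(c,p):
    q=c["world_to_cam"]@np.r_[p,1]; u=c["mtx"]@q[:3]; return u[:2]/u[2]
def back(c,uv,z):
    R=c["world_to_cam"][:3,:3];t=c["world_to_cam"][:3,3]
    d=R.T@np.linalg.inv(c["mtx"])@np.r_[uv,1]; o=-R.T@t
    return o+d*(z-o[2])/d[2]
def save(c,n): cv2.imwrite("pics/"+n,c["img"][:,:,::-1])
E
python3 - <<'E'
from h import *
for n in ("top","scene"):
    c=robot.camera(n); save(c,n+"1.png")
    for t in ("mark_a","shim_1_top","plate","tape","paint_pot","rock"):
        for d in robot.tip_of(c,t)[:6]: print(n,t,np.round(d["xyz"],3),round(d["p"],2),px(c,d["xyz"]).round())
o=robot.get_obs();print(o["position"],o["tool_rot"],o["time"],o["ft_force"])
E
```

```text
top mark_a [ 0.527 -0.045  0.041] 0.96 [371. 221.]
top mark_a [ 0.478 -0.114  0.048] 0.84 [403. 241.]
top mark_a [ 0.608 -0.095  0.046] 0.64 [391. 187.]
top mark_a [ 0.556 -0.172  0.043] 0.59 [424. 208.]
top shim_1_top [ 0.652 -0.088  0.06 ] 0.61 [388. 168.]
top tape [ 0.398  0.286 -0.001] 0.95 [236. 280.]
top rock [ 0.76   0.004 -0.001] 0.84 [346. 134.]
scene mark_a [ 0.554 -0.172  0.049] 0.89 [377. 153.]
scene mark_a [ 0.481 -0.115  0.047] 0.79 [394. 176.]
scene mark_a [ 0.607 -0.093  0.045] 0.76 [346. 165.]
scene mark_a [ 0.537 -0.038  0.046] 0.66 [360. 187.]
scene shim_1_top [ 0.649 -0.087  0.06 ] 0.58 [330. 156.]
scene shim_1_top [ 0.544 -0.11   0.037] 0.55 [370. 172.]
scene plate [ 0.542 -0.112  0.034] 0.66 [371. 172.]
scene tape [ 0.402  0.285 -0.002] 0.9 [346. 331.]
scene paint_pot [ 0.771 -0.134 -0.003] 0.79 [301. 150.]
scene rock [ 0.762 -0.001  0.005] 0.69 [277. 176.]
[ 0.25248306 -0.57172422  0.24459657] [9.78471055e-01 2.06384086e-01 7.09578693e-06 5.02595757e-05] 0.7 [-0.10941498 -0.66186006 -0.98139584]
```

View pics/top1.png

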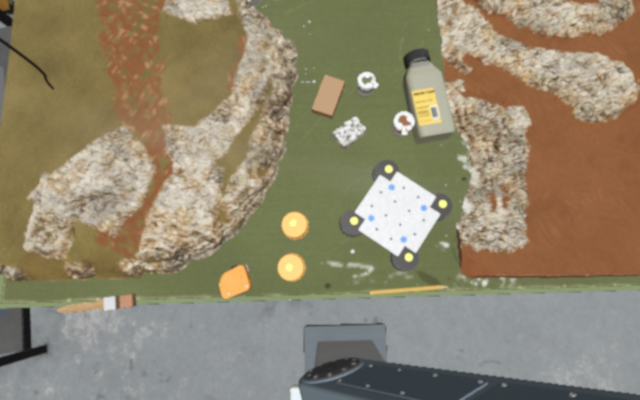

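View pics/scene1.png

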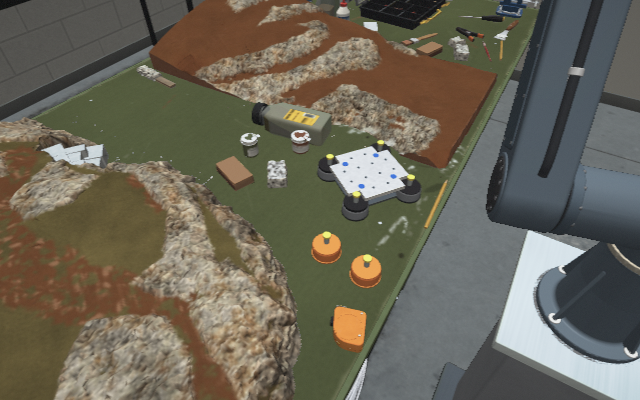

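The top view shows the plate at about (397,213), with blue marks near (371,218), (403,240), (391,187) and (424,208). The pins stand at (388,168), (354,221), (409,257) and (443,204). The two orange discs at (294,225) and (291,267) are look-alikes. The scene view agrees. I'll move over the plate with the jaw shut and turned, then refine the positions.

>>> move_arm --series "453 -308 0 0 0 -66;453 -308 0 0 0 -66;453 -308 0 0 0 -66;453 -308 0 0 0 -66;453 -308 0 0 0 -66;453 -308 0 0 0 -66;453 -308 0 0 0 -66;453 -308 0 0 0 -66" --jaw 0

```text
time: 1.37
position: [0.4297, -0.2872, 0.2449]
tool_rot: [0.758, 0.652, 0.0, 0.0]
ft_force: [1.6, -0.6, -0.0]
grip_width: 0.0417
grip_force: 0.0
```

>>> move_arm --series "195 85 0 0 0 -9;195 85 0 0 0 -9;195 85 0 0 0 -9;195 85 0 0 0 -9;195 85 0 0 0 -9;195 85 0 0 0 -9;195 85 0 0 0 -9"

```text
time: 1.95
position: [0.5441, -0.107, 0.2446]
tool_rot: [0.705, 0.71, 0.0, 0.0]
ft_force: [0.5, -1.1, 1.2]
grip_width: 0.0017
grip_force: 0.0
```

```bash
cat > m.py <<'E'
from h import *
def blobs(c,lo,hi,amin):
    m=cv2.inRange(cv2.cvtColor(c["img"],cv2.COLOR_RGB2HSV),lo,hi)
    n,l,s,ce=cv2.connectedComponentsWithStats(m)
    return [(ce[i],s[i,4]) for i in range(1,n) if s[i,4]>=amin]
BL=((100,90,80),(125,255,255)); YE=((22,110,120),(36,255,255))
E
python3 - <<'E'
from m import *
o=robot.get_obs();print(o["position"].round(4) if hasattr(o["position"],"round") else o["position"],o["tool_rot"],o["ft_force"],o["time"])
c=robot.camera("wrist");save(c,"w1.png")
for nm,r,z in(("blue",BL,.047),("yel",YE,.061)):
    for e,a in blobs(c,*r,20): print(nm,e.round(),a,back(c,e,z).round(4))
E
```

```text
[ 0.5441 -0.107   0.2446] [7.04566579e-01 7.09637825e-01 1.51928448e-04 2.66293042e-04] [ 0.49133523 -1.06449255  1.23955392] 1.95
blue [315. 110.] 237 [ 0.5362 -0.0419  0.047 ]
blue [390. 167.] 207 [ 0.609  -0.0947  0.047 ]
blue [261. 186.] 201 [ 0.4834 -0.1149  0.047 ]
blue [333. 234.] 85 [ 0.5551 -0.1645  0.047 ]
yel [307.  61.] 347 [ 5.295e-01 -2.000e-04  6.100e-02]
yel [438. 162.] 268 [ 0.6505 -0.0878  0.061 ]
yel [216. 196.] 259 [ 0.4419 -0.1213  0.061 ]
yel [616. 239.] 174 [ 0.8351 -0.1634  0.061 ]
yel [568. 258.] 1166 [ 0.7915 -0.1841  0.061 ]
yel [576. 254.] 23 [ 0.7985 -0.1795  0.061 ]
```

View pics/w1.png

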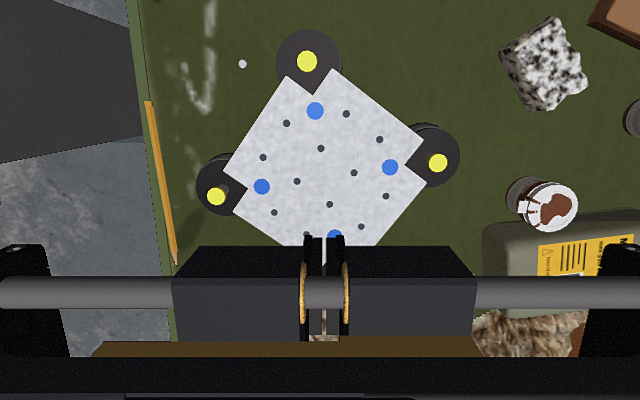

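The wrist view shows three marks at (315,110), (390,167) and (261,186). The fourth is partly hidden at (333,234), and the pins sit farther out. The geometry fits a plate centred at (0.546,-0.105), with its diagonals along the tool axes. I'll press the +y mark first.

>>> move_arm --series "65 -8 40 0 0 0;65 -8 80 0 0 0;65 -8 120 0 0 0;65 -8 150 0 0 0;65 -8 165 0 0 0;65 -8 170 0 0 0;65 -8 172 0 0 0;65 -8 172 0 0 0"

```text
time: 2.67
position: [0.5354, -0.0459, 0.0732]
tool_rot: [0.707, 0.707, 0.0, 0.001]
ft_force: [0.3, 0.1, 0.0]
grip_width: 0.0004
grip_force: 0.0
```

>>> move_arm --series "0 0 1 0 0 0;0 0 2 0 0 0;0 0 3 0 0 0;0 0 4 0 0 0;0 0 4 0 0 0;0 0 4 0 0 0"

```text
time: 3.17
position: [0.5355, -0.0446, 0.0694]
tool_rot: [0.706, 0.708, 0.0, 0.001]
ft_force: [-0.6, -1.0, 6.1]
grip_width: 0.0005
grip_force: 2.7
```

>>> move_arm --series "0 0 0.5 0 0 0;0 0 1 0 0 0;0 0 1 0 0 0;0 0 1 0 0 0"

```text
time: 3.5
position: [0.5355, -0.0446, 0.0693]
tool_rot: [0.706, 0.708, 0.0, 0.001]
ft_force: [-2.3, 0.2, 12.9]
grip_width: 0.0006
grip_force: 6.5
```

```bash
python3 - <<'E'
from m import *
c=robot.camera("wrist");save(c,"w2.png")
for nm,r,z in(("blue",BL,.047),("yel",YE,.061)):
    for e,a in blobs(c,*r,20): print(nm,e.round(),a,back(c,e,z).round(4))
o=robot.get_obs();print(o["position"],o["ft_force"])
E
```

```text
blue [323. 247.] 79 [ 0.5362 -0.0403  0.047 ]
blue [470. 336.] 33 [ 0.6156 -0.0921  0.047 ]
yel [308. 173.] 1269 [5.296e-01 2.000e-04 6.100e-02]
yel [344. 306.] 25 [ 0.5461 -0.0651  0.061 ]
yel [304. 308.] 33 [ 0.5267 -0.0663  0.061 ]
yel [552. 344.] 808 [ 0.6502 -0.0863  0.061 ]
[ 0.53553507 -0.04462221  0.06932148] [-1.74837318 -0.48030261 12.70408203]
```

The +y corner is sound: 12.7 N with no sinking. Next is the +x mark.

>>> move_arm --series "0 0 -20 0 0 0;-25 37 -20 0 0 0;-50 74 -20 0 0 0;-50 74 -20 0 0 0;-50 74 -12 0 0 0;-50 74 -6 0 0 0;-50 74 -4 0 0 0;-50 74 -4 0 0 0"

```text
time: 4.22
position: [0.6064, -0.0928, 0.0701]
tool_rot: [0.706, 0.708, -0.001, -0.002]
ft_force: [-1.0, -0.9, 0.9]
grip_width: 0.0008
grip_force: 0.0
```

>>> move_arm --series "0 0 1 0 0 0;0 0 2 0 0 0;0 0 3 0 0 0;0 0 3.7 0 0 0;0 0 3.7 0 0 0;0 0 3.7 0 0 0"

```text
time: 4.72
position: [0.6081, -0.0934, 0.0694]
tool_rot: [0.706, 0.708, -0.0, -0.001]
ft_force: [-3.3, 0.9, 9.9]
grip_width: 0.0007
grip_force: 4.8
```

The +x corner is sound too: z held at 0.0694 under 10 N. Next is the -y mark.

>>> move_arm --series "0 0 -20 0 0 0;-37 -26 -20 0 0 0;-74 -52 -20 0 0 0;-74 -52 -20 0 0 0;-74 -52 -12 0 0 0;-74 -52 -6 0 0 0;-74 -52 -4 0 0 0;-74 -52 -4 0 0 0"

```text
time: 5.38
position: [0.5571, -0.1669, 0.0706]
tool_rot: [0.706, 0.708, -0.0, -0.001]
ft_force: [-0.8, 0.7, -0.2]
grip_width: 0.0001
grip_force: 0.0
```

>>> move_arm --series "0 0 1 0 0 0;0 0 2 0 0 0;0 0 3 0 0 0;0 0 3.7 0 0 0;0 0 3.7 0 0 0;0 0 3.7 0 0 0"

```text
time: 5.88
position: [0.5577, -0.1675, 0.0694]
tool_rot: [0.706, 0.708, 0.0, 0.0]
ft_force: [-0.3, 2.3, 7.0]
grip_width: 0.0002
grip_force: 3.6
```

>>> move_arm --series "0 0 0.5 0 0 0;0 0 0.7 0 0 0;0 0 0.7 0 0 0;0 0 0.7 0 0 0"

```text
time: 6.22
position: [0.5577, -0.1675, 0.0693]
tool_rot: [0.706, 0.708, 0.0, 0.0]
ft_force: [-2.3, 1.9, 11.0]
grip_width: 0.0009
grip_force: 5.7
```

The -y corner is sound. The last is the -x mark at (0.4834,-0.1149).

>>> move_arm --series "0 0 -20 0 0 0;26 -37 -20 0 0 0;53 -74 -20 0 0 0;53 -74 -20 0 0 0;53 -74 -12 0 0 0;53 -74 -6 0 0 0;53 -74 -4 0 0 0;53 -74 -4 0 0 0"

```text
time: 6.88
position: [0.4842, -0.1162, 0.0707]
tool_rot: [0.706, 0.708, 0.0, 0.0]
ft_force: [-0.1, 0.8, 0.6]
grip_width: 0.0003
grip_force: 0.0
```

>>> move_arm --series "0 0 1 0 0 0;0 0 2 0 0 0;0 0 3 0 0 0;0 0 3.7 0 0 0;0 0 3.7 0 0 0;0 0 3.7 0 0 0"

```text
time: 7.38
position: [0.4836, -0.1161, 0.0681]
tool_rot: [0.706, 0.708, 0.0, 0.001]
ft_force: [-0.5, -2.7, 4.0]
grip_width: 0.0005
grip_force: 1.7
```

>>> move_arm --series "0 0 1 0 0 0;0 0 2 0 0 0;0 0 2 0 0 0;0 0 2 0 0 0"

```text
time: 7.72
position: [0.4833, -0.1161, 0.0668]
tool_rot: [0.706, 0.708, -0.0, 0.001]
ft_force: [-2.2, -3.2, 11.0]
grip_width: 0.0005
grip_force: 5.7
```

The -x corner sinks 2.6 mm, so this is the one that rocks. I'll lift and press its pin at (0.442,-0.121).

>>> move_arm --series "0 0 -2 0 0 0;0 0 -4 0 0 0;0 0 -15 0 0 0;0 0 -30 0 0 0;-5 -20 -30 0 0 0;-5 -41 -30 0 0 0;-5 -41 -30 0 0 0;-5 -41 -30 0 0 0"

```text
time: 8.38
position: [0.4406, -0.1197, 0.0954]
tool_rot: [0.707, 0.707, -0.0, -0.001]
ft_force: [-0.2, 0.2, -0.6]
grip_width: 0.0005
grip_force: 0.0
```

```bash
python3 - <<'E'
from m import *
c=robot.camera("wrist")
for nm,r,z in(("blue",BL,.047),("yel",YE,.061)):
    for e,a in blobs(c,*r,20): print(nm,e.round(),a,back(c,e,z).round(4))
c=robot.camera("top")
for e,a in blobs(c,*YE,5): print(e.round(1),a,back(c,e,.061).round(4))
print(robot.get_obs()["position"])
E
```

```text
blue [509.  95.] 803 [ 0.5363 -0.0421  0.047 ]
blue [626. 194.] 620 [ 0.609  -0.0949  0.047 ]
blue [398. 228.] 585 [ 0.4835 -0.1151  0.047 ]
blue [511. 314.] 261 [ 0.5564 -0.1709  0.047 ]
yel [521.   7.] 519 [ 0.5291 -0.0048  0.061 ]
yel [324. 242.] 108 [ 0.4414 -0.118   0.061 ]
[58.8 50.8] 8508 [0.986  0.7312 0.061 ]
[233.3   4.8] 38 [1.0998 0.2865 0.061 ]
[150.4   3.2] 5 [1.1128 0.5029 0.061 ]
[111.8   5.1] 12 [1.1111 0.6036 0.061 ]
[189.   38.7] 2386 [1.0077 0.3988 0.061 ]
[139.4  21.2] 5 [1.0619 0.529  0.061 ]
[135.5  27.6] 11 [1.044  0.5379 0.061 ]
[155.7  59.9] 7 [0.9521 0.4817 0.061 ]
[147.6  71.4] 8 [0.9213 0.5007 0.061 ]
[165.7  81.6] 11 [0.892  0.4538 0.061 ]
[423.9 105.1] 604 [ 0.8078 -0.1856  0.061 ]
[25.4 96.6] 7 [0.8643 0.8038 0.061 ]
[30.2 99.1] 12 [0.8572 0.7912 0.061 ]
[ 18.1 176.1] 5140 [0.6605 0.8001 0.061 ]
[ 39.8 108.8] 6 [0.8306 0.7644 0.061 ]
[ 51.1 110.3] 7 [0.8258 0.7358 0.061 ]
[252.3 122.3] 95 [0.7774 0.2364 0.061 ]
[ 54.9 130.2] 8 [0.7735 0.7217 0.061 ]
[ 52.2 139.4] 5 [0.7502 0.7261 0.061 ]
[163.9 161.1] 25 [0.6864 0.4497 0.061 ]
[227.1 174.6] 25 [0.6482 0.2965 0.061 ]
[292.6 222.6] 36 [0.5281 0.1417 0.061 ]
[ 82.3 242.9] 661 [0.4957 0.6321 0.061 ]
[300.3 227.6] 7 [0.5159 0.1239 0.061 ]
[296.6 232.1] 8 [0.5055 0.1326 0.061 ]
[107.8 251.2] 21 [0.4747 0.5711 0.061 ]
[115.1 255.6] 8 [0.4641 0.5534 0.061 ]
[292.7 267. ] 180 [0.4261 0.143  0.061 ]
[102.  277.8] 13 [0.4145 0.5804 0.061 ]
[ 41.4 279.2] 21 [0.4156 0.7198 0.061 ]
[ 63.5 279. ] 16 [0.4146 0.6689 0.061 ]
[ 0.44280371 -0.12067411  0.09559106]
```

The tips are over the pin and the plate hasn't shifted. Pressing now.

>>> move_arm --series "0 0 6 0 0 0;0 0 10 0 0 0;0 0 13 0 0 0;0 0 15 0 0 0;0 0 17 0 0 0;0 0 19 0 0 0;0 0 20 0 0 0;0 0 20 0 0 0"

```text
time: 9.15
position: [0.4426, -0.1206, 0.0757]
tool_rot: [0.706, 0.708, 0.0, 0.0]
ft_force: [0.5, 0.6, 4.7]
grip_width: 0.0008
grip_force: 2.2
```

>>> move_arm --series "0 0 1 0 0 0;0 0 2 0 0 0;0 0 3 0 0 0;0 0 3.5 0 0 0;0 0 3.5 0 0 0;0 0 3.5 0 0 0"

```text
time: 9.65
position: [0.4427, -0.1206, 0.0732]
tool_rot: [0.706, 0.708, 0.0, 0.001]
ft_force: [-1.0, 1.9, 15.4]
grip_width: 0.0003
grip_force: 7.6
```

>>> move_arm --series "0 0 0.7 0 0 0;0 0 1.5 0 0 0;0 0 1.5 0 0 0;0 0 1.5 0 0 0"

```text
time: 9.98
position: [0.4427, -0.1207, 0.0731]
tool_rot: [0.706, 0.708, 0.0, 0.001]
ft_force: [-3.0, 1.1, 29.0]
grip_width: 0.0002
grip_force: 14.6
```

>>> move_arm --series "0 0 -4 0 0 0;0 0 -10 0 0 0;0 0 -20 0 0 0;0 0 -20 0 0 0;5 41 -20 0 0 0;5 41 -20 0 0 0;5 41 -5 0 0 0;5 41 -1 0 0 0"

```text
time: 10.65
position: [0.4831, -0.1152, 0.0702]
tool_rot: [0.706, 0.708, -0.0, -0.001]
ft_force: [-0.8, 0.2, -0.6]
grip_width: 0.0004
grip_force: 0.0
```

>>> move_arm --series "0 0 1 0 0 0;0 0 2 0 0 0;0 0 3 0 0 0;0 0 3.5 0 0 0;0 0 3.5 0 0 0;0 0 3.5 0 0 0"

```text
time: 11.15
position: [0.4822, -0.115, 0.0693]
tool_rot: [0.707, 0.708, -0.0, -0.001]
ft_force: [-1.3, 1.9, 9.1]
grip_width: 0.0001
grip_force: 4.7
```

The pin is fully down and the corner is now firm: z 0.0693 at 9 N. I'll retreat, check and hand in.

>>> move_arm --series "0 0 -3 0 0 0;0 0 -10 0 0 0;0 0 -40 0 0 0;0 0 -80 0 0 0;0 0 -120 0 0 0;0 0 -150 0 0 0;0 0 -150 0 0 0;0 0 -150 0 0 0"

```text
time: 11.82
position: [0.484, -0.1161, 0.2205]
tool_rot: [0.706, 0.708, 0.001, 0.003]
ft_force: [-0.7, 1.0, -0.7]
grip_width: 0.0002
grip_force: 0.0
```

```bash
python3 - <<'E'
from m import *
c=robot.camera("wrist")
for nm,r,z in(("blue",BL,.047),("yel",YE,.061)):
    for e,a in blobs(c,*r,60): print(nm,e.round(),a,back(c,e,z).round(4))
c=robot.camera("scene");save(c,"s2.png")
E
```

```text
blue [383. 100.] 282 [ 0.5361 -0.042   0.047 ]
blue [461. 161.] 244 [ 0.6091 -0.0948  0.047 ]
blue [321. 183.] 234 [ 0.4833 -0.1151  0.047 ]
blue [398. 237.] 202 [ 0.5564 -0.1678  0.047 ]
yel [379.  45.] 412 [ 5.292e-01 -2.000e-04  6.100e-02]
yel [516. 156.] 324 [ 0.6504 -0.0879  0.061 ]
yel [275. 191.] 280 [ 0.4429 -0.1188  0.061 ]
```

View pics/s2.png

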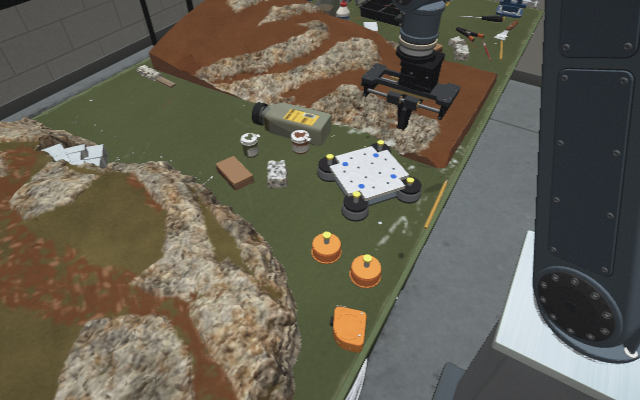

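The scene view shows the pin at (410,181) lowered and the other three still up. The plate and the things round it are where they were.

```bash
python3 -c "
from rig import robot
print(robot.hand_in())"
```

```text
the job is handed in; nothing more can be done
None
```

The job is handed in: the corner nearest the robot was the one that rocked, its shim pin is fully down, that corner then held firm at 9 N, and the other three pins were left up.

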